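# Clear a burnt-out candle from its ring holder

## Task

Clear the burnt-out candle from its holder: lower the ring holder over the little plinth, right down onto its foot, so that the plinth pushes the candle cup up out of the ring, then take the cup from above and push it through the sprung flap of the bin. Leave the empty holder standing round the plinth, the flap shut, and the other things on the console where they are.

Things in the scene. Friction and masses are not known exactly. Their poses are not given: they have to be found in the camera images.
- holder: dark metal candle holder, 0.35 kg, loose: a ring, outside diameter 86 mm, 47 mm tall, bore 71 mm; at the bottom a ledge 8 mm thick narrows it to a through hole 54 mm wide, so it is open underneath. Origin on the ring's axis at its underside, z up. A straight bar handle, 16 mm wide, runs along its own -x to 123 mm from the ring's axis
- handle_mid (a point): the middle of the holder's handle (bar 16 mm wide, 14 mm thick, 19 to 33 mm above the holder's underside), 80 mm from the ring's axis, 26 mm above the underside; axes of the holder
- candle: burnt-out candle in its metal cup: a closed solid puck 65 mm across, 36 mm tall, about 90 g, loose, sitting in the holder on the ledge, its top 3 mm below the ring's top edge with about 3 mm of play round it, so that it cannot be gripped there. Origin at the centre of its underside, z up
- plinth: low marble candle plinth, 0.6 kg, loose: round foot 92 mm across, 12 mm thick, with a straight column 42 mm across and a flat top 70 mm above the console. Origin at the centre of its underside, z up. The holder's hole passes over the column with 6 mm to spare all round; the candle does not
- bin: white table-top bin, fixed, 200 mm deep (x), 210 mm wide (y), 268 mm tall, floor 6 mm thick. Origin under its centre; front along its own -x. Front wall 115 mm high at x = -100 mm; above it a face sloping up and back at 55 degrees from horizontal holds the mouth. A hood at 264 mm juts out over the mouth to x = -59 mm, with side cheeks 202 mm apart
- mouth (a point): centre of the bin's mouth (154 mm wide, 120 mm up the slope, filled by the flap), on the closed flap, 174 mm above the console, 59 mm in front of the bin's centre; axes of the bin. The hood above leaves only a slanting way in from the front, e.g. at 45 degrees: the bin's +x and down in equal parts
- flap (a joint): the sprung push flap in the mouth, 150 mm wide, hinged along its upper edge; angle in rad, 0 = shut, grows as it swings into the bin, up to 1.25; a push of 0.5 to 3 N opens it and it springs shut by itself
- gourd: bystander: wooden mate gourd with a steel rim, 82 mm across, 93 mm tall, loose; origin under its centre
- bombilla: bystander: stainless bombilla (drinking straw) lying down, 200 mm long along its x, bulb at -x, 18 mm high, loose; origin about the middle of its length, on the console
- padlock: bystander: grey plastic padlock lying flat, body 60 x 52 x 26 mm, shackle towards its +x to 76 mm from its origin, loose; origin under the body's centre
- vase: bystander: empty white ceramic vase, 104 mm across, 180 mm tall, loose; origin under its centre
- key_dish: bystander: shallow ceramic dish, 120 mm across, 30 mm tall, loose; origin under its centre
- match_jar: bystander: small glass jar of matches with a cork stopper, 52 mm across, 82 mm tall, loose; origin under its centre
- glasses_case: bystander: dark glasses case, 160 mm long along its x, 62 mm wide, 40 mm tall, loose; origin under its centre

How it is judged:
By the outcome, as a careful person would: the job done as asked, in the order asked, and still so for the second after the job is handed in, with the robot touching nothing.
It also fails if it takes over 70 s, if anything falls off the work surface, if the arm or the gripper's body presses on something with over 40 N, if the wrist force passes 120 N, or if a joint passes its speed limit or range.

## Robot

A 6-joint arm with a two-finger parallel gripper is mounted at the origin on the work surface. World frame = base frame: x ahead of the robot, y to its left, z up, the work surface at z = 0. Lengths are in mm, angles in rad, forces in N, time in s.
With the tool pointing down it reaches from about 325 to 850 mm from the base axis. Payload 4.4 kg.
Tool frame: the origin (TCP) lies between the finger pads; the fingertips stand 25 mm ahead of it and the grasp point (between the pads) lies 6 mm ahead of it (arm.tip_reach is the z of the fingertips in the tool frame, in mm); z points along the fingers, y is the direction in which the jaws open and shut (so a half turn about z gives the same grasp; the last joint's range is limited). The gripper opens to 94 mm and grips with 3 to 60 N. Pads are 16 mm wide; open, the fingers measure 119 mm over their backs; the gripper's body (75 mm by 177 mm) begins 78 mm behind the grasp point.
Start: joints at [-1.339, 0.207, 1.542, -0, 1.393, -0.15], TCP at [214.228, -533.604, 230.447] pointing down, gripper open.
Joint ranges: [-2.73, 2.73], [-0.86, 2.22], [0.23, 2.46], [-1.11, 4.25], [0.08, 2.63], [-2.82, 2.82]. Speed limits (rad/s): [2.79, 2.79, 3.14, 3.14, 3.14, 3.14].

## Interface

Orientations are given as a rotation vector (axis times angle).
In Python, from rig import arm gives the robot as it stands. Calls block until the motion is done:
- arm.move_ptp(position, orientation): joint-space move of the TCP to a pose.
- arm.move_linear(position, ori=None, max_speed=150): straight line of the TCP; ori=None keeps the orientation; max_speed is the mean speed in mm/s.
- arm.move_j(angles): joint-space move.
- arm.set_gripper(opening): opening from 0.0 (shut) to 1.0 (fully open); the grip force is fixed at half the most; returns when the fingers have stopped.
- arm.wait(seconds).
- arm.ik(position, orientation): joint angles nearest the present ones, or None.
- arm.camera(name): name is "scene" or "side" or "wrist"; returns a dict with "image" (400x640x3 uint8, blue, green, red), "range_z" (400x640 float32, mm along the optical axis (not along the pixel's ray), 0 where there is no reading), "fx", "fy", "cx", "cy" (pixels), "R" (3x3) and "t" (3): a world point X has camera coordinates R X + t; the wrist camera has in their place "tool_from_camera" (4x4, takes a point from camera to tool coordinates, whose origin is the TCP and whose axes are the flange's). Camera axes: x right, y down, z forward; pixel columns grow to the right and rows downward; lengths in mm; the calibration is good to about 2 mm. A picture is of the moment at which its call begins: read the wrist's pose just before it.
A pose or a line that the arm cannot do raises arm.PlanningError and nothing moves.
- arm.sign_off(): hands the job in, once; it reports no verdict.
Trained networks look in the newest picture that a camera, given by its name, has taken for a name from the list of things; names that differ only in an ending like _2 or _b are one class to them, and where a whole thing is asked for, a point or a joint stands for the part that bears it (a point fixed in the world has none). Each returns a list of dicts, best first, with "confidence" (0 to 1); they miss things now and then, are a little off and sometimes report something else, mostly with a low value. They report only what shows in the picture. A call takes as long as a camera call.
- arm.cut_out(camera, target): "mask" (400x640 bool, what is visible of it) and "rect" ([left, top, width, height] as shares, 0 to 1, of the picture: columns of its width, rows of its height, round what is visible of it).
- arm.pinpoint(camera, target): "position" ([row, column] as shares, 0 to 1, of the picture: columns of its width, rows of its height: a listed point, or the origin of a listed thing).
Readings, each from a call of its own:
- arm.read_clock(): time.
- arm.read_qpos(): joint angles.
- arm.read_qd(): joint speeds.
- arm.read_joint_torque(): joint torques, N m.
- arm.read_ee_pos(): TCP position.
- arm.read_orientation(): TCP orientation.
- arm.read_contact_force(): force on the tool from outside, world axes, zero at the start.
- arm.read_ft_torque(): the same for the moment, N m.
- arm.read_width(): opening from 0.0 (shut) to 1.0 (fully open).
Only numpy, scipy, OpenCV 4.12 (cv2) and the standard library are available. Lean on these libraries where they do the work, as an engineer would, in place of code of your own. Each camera call takes 0.05 s, during which the arm holds its last target. There are 200 camera calls.

## Working session

There is one attempt and no reset: what is moved stays moved. The work goes in short steps, each a Python script; the robot and the scene stay as the last script left them, time stands still between calls to the robot, and variables do not carry over. Pictures are saved under pics/ and viewed, about 8 in all and at most 12, crops included, and the job is handed in when it is done.

```bash
ls; mkdir -p pics; cat > h.py <<'E'
from rig import arm
import numpy as np, cv2
from scipy.spatial.transform import Rotation as Rn
def cloud(c,mask=None,T=None):
    z=c["range_z"]; m=(z>0) if mask is None else (mask&(z>0))
    v,u=np.nonzero(m); d=z[v,u]
    P=np.stack([(u-c["cx"])/c["fx"]*d,(v-c["cy"])/c["fy"]*d,d],1)
    if T is not None:
        P=P@T[:3,:3].T+T[:3,3]; return P
    return (P-c["t"])@c["R"]
def wristT(c,pos,ori):
    T=np.eye(4);T[:3,:3]=Rn.from_rotvec(ori).as_matrix();T[:3,3]=pos
    return T@c["tool_from_camera"]
def ori(yaw,tilt=None):
    # tool down, tool y (jaw) at angle yaw in xy
    y=np.array([np.cos(yaw),np.sin(yaw),0]);z=np.array([0,0,-1.]);x=np.cross(y,z)
    return Rn.from_matrix(np.stack([x,y,z],1)).as_rotvec()
E
python3 - <<'E'
from h import *
for n in ("scene","side"):
    c=arm.camera(n); cv2.imwrite(f"pics/{n}0.png",c["image"])
    print(n)
    for t in ["holder","candle","plinth","bin","gourd","bombilla","padlock","vase","key_dish","match_jar","glasses_case"]:
        for r in arm.cut_out(n,t)[:2]:
            P=cloud(c,r["mask"])
            if len(P)<5: continue
            print(t,round(r["confidence"],2),np.round(np.array(r["rect"])*[640,400,640,400]),"lo",np.percentile(P,2,0).round(),"hi",np.percentile(P,98,0).round(),len(P))
    for t in ["handle_mid","mouth"]:
        print(t,[(round(r["confidence"],2),np.round(np.array(r["position"])*[400,640])) for r in arm.pinpoint(n,t)[:2]])
E
```

```text
pics
scene
holder 0.91 [371. 199.  48.  29.] lo [562. 218.   2.] hi [645. 375.  53.] 570
holder 0.2 [286. 246.  40.  52.] lo [ 727. -122.   44.] hi [797. -38. 182.] 1304
candle 0.73 [378. 204.  20.  12.] lo [573. 239.  37.] hi [632. 291.  49.] 214
candle 0.37 [373. 200.  46.  30.] lo [566. 218.   4.] hi [645. 371.  53.] 448
plinth 0.7 [283. 215.  28.  26.] lo [501. -63.   6.] hi [575.  17.  76.] 595
bin 0.71 [123. 208. 129. 133.] lo [ 593. -493.   12.] hi [ 809. -232.  273.] 10530
bin 0.25 [223. 205.  17.  30.] lo [ 382. -235.   -1.] hi [ 481. -179.   34.] 379
gourd 0.56 [404. 221.  30.  32.] lo [702. 258.  19.] hi [776. 330.  98.] 751
bombilla 0.49 [350. 239.  25.  47.] lo [654. 103.   4.] hi [818. 125.  23.] 57
padlock 0.7 [222. 206.  18.  30.] lo [ 383. -235.    9.] hi [ 479. -178.   34.] 325
padlock 0.52 [429. 181.  31.  43.] lo [550. 405.   1.] hi [700. 502.  47.] 853
vase 0.6 [283. 242.  41.  57.] lo [ 726. -122.   39.] hi [797. -38. 183.] 1363
key_dish 0.56 [395. 158.  33.  25.] lo [407. 383.   5.] hi [515. 489.  36.] 658
match_jar 0.88 [283. 174.  17.  30.] lo [379.  -8.   4.
[... 772 characters left out ...]

gourd 0.57 [343. 134.  25.  33.] lo [700. 255.  16.] hi [771. 331.  95.] 766
bombilla 0.63 [337. 199.  65.  16.] lo [639. 101.   6.] hi [818. 120.  19.] 72
padlock 0.84 [255. 316.  48.  27.] lo [ 382. -240.    1.] hi [ 480. -183.   30.] 867
vase 0.61 [376. 206.  44.  63.] lo [ 701. -126.   25.] hi [783. -55. 181.] 1886
key_dish 0.7 [242. 130.  39.  28.] lo [413. 380.   3.] hi [517. 489.  33.] 704
match_jar 0.91 [237. 227.  25.  31.] lo [372. -11.   9.] hi [417.  32.  86.] 572
glasses_case 0.64 [286. 122.  49.  20.] lo [547. 402.   7.] hi [693. 481.  44.] 861
handle_mid [(0.73, array([156., 306.])), (0.22, array([256., 249.]))]
mouth [(0.84, array([317., 384.])), (0.73, array([179., 316.]))]
```

```bash
python3 - <<'E'
import cv2,numpy as np
a=cv2.imread("pics/side0.png")[100:400,200:520];b=cv2.imread("pics/scene0.png")[140:360,100:480]
a=cv2.resize(a,(400,375));b=cv2.resize(b,(400,232))
o=np.zeros((375,800,3),np.uint8);o[:,:400]=a;o[:232,400:]=b
cv2.imwrite("pics/v1.png",o)
from h import *
# holder handle, and bin yaw from clouds
for n in("scene","side"):
    c=arm.camera(n)
    P=cloud(c); 
    s=P[(P[:,2]>255)&(P[:,2]<285)&(P[:,0]>520)&(P[:,1]<-200)&(P[:,1]>-560)]
    print(n,"hood",len(s),cv2.minAreaRect(s[:,:2].astype(np.float32)),s[:,2].mean())
    s=P[(P[:,2]>8)&(P[:,2]<40)&(P[:,1]>312)&(P[:,1]<395)&(P[:,0]>540)&(P[:,0]<690)]
    print("handle",len(s),s.mean(0),cv2.minAreaRect(s[:,:2].astype(np.float32)))
    s=P[(P[:,2]>40)&(P[:,2]<58)&(abs(P[:,0]-602)<60)&(abs(P[:,1]-261)<60)]
    print("ring",cv2.minEnclosingCircle(s[:,:2].astype(np.float32)))
    s=P[(P[:,2]>66)&(P[:,2]<80)&(abs(P[:,0]-537)<50)&(abs(P[:,1]+24)<50)]
    print("plinth top",len(s),cv2.minEnclosingCircle(s[:,:2].astype(np.float32)),s.mean(0))
E
```

```text
scene hood 4854 ((681.29541015625, -373.9888916015625), (215.74586486816406, 164.09597778320312), 42.447265625) 269.3636637439763
handle 119 [602.46272838 347.31259164  30.3618643 ] ((602.2466430664062, 346.70416259765625), (65.79302978515625, 88.89862060546875), 74.39537048339844)
ring ((601.8831787109375, 262.8752746582031), 47.781036376953125)
plinth top 122 ((532.2029418945312, -23.349159240722656), 23.142210006713867) [533.11146875 -24.40817817  72.23597409]
side hood 11421 ((682.6361083984375, -374.62255859375), (213.93927001953125, 160.9486083984375), 42.283531188964844) 268.3698056463894
handle 76 [600.20897376 348.14434947  32.82227089] ((600.4894409179688, 347.7051086425781), (16.56830596923828, 63.74354934692383), 0.3163938522338867)
ring ((601.88525390625, 258.15435791015625), 44.83987045288086)
plinth top 192 ((531.288818359375, -25.035856246948242), 22.706218719482422) [531.61077374 -26.76376073  70.49127   ]
```

View pics/v1.png

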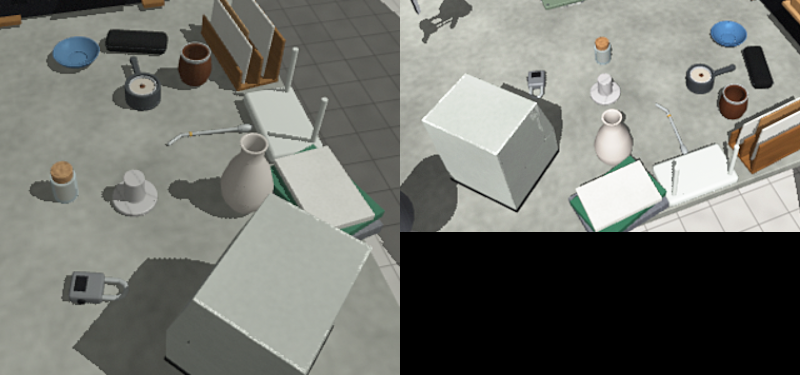

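```bash
cat >> h.py <<'E'
def look(name,things):
    p,o=arm.read_ee_pos(),arm.read_orientation()
    c=arm.camera("wrist"); cv2.imwrite(f"pics/{name}.png",c["image"])
    T=wristT(c,p,o); P=cloud(c,None,T)
    for t in things:
        for r in arm.cut_out("wrist",t)[:1]:
            Q=cloud(c,r["mask"],T)
            print(t,round(r["confidence"],2),np.round(np.array(r["rect"])*[640,400,640,400]),np.percentile(Q,2,0).round(1),np.percentile(Q,98,0).round(1))
    return c,T,P
def circ(P,x,y,z0,z1,r=60):
    s=P[(P[:,2]>z0)&(P[:,2]<z1)&(np.hypot(P[:,0]-x,P[:,1]-y)<r)]
    h=cv2.convexHull(s[:,:2].astype(np.float32)); e=cv2.minEnclosingCircle(h)
    from scipy.optimize import least_squares
    f=least_squares(lambda q:np.hypot(h[:,0,0]-q[0],h[:,0,1]-q[1])-q[2],[x,y,40],loss="soft_l1").x
    print("circle",len(s),np.round(e[0],1),round(e[1],1),"fit",f.round(1),"zmed",np.median(s[:,2]).round(1)); return f
E
python3 - <<'E'
from h import *
best=[]
for yaw in (0,np.pi):
    q=arm.ik([602,260,330],ori(yaw)); print(yaw,q)
    if q is not None: best.append((abs(q[5]),yaw))
yaw=min(best)[1]; print("yaw",yaw)
arm.move_ptp([602,260,330],ori(yaw))
c,T,P=look("w1",["holder","candle"])
circ(P,602,260,42,56,55)
s=P[(P[:,2]>26)&(P[:,2]<40)&(P[:,1]>312)&(P[:,1]<392)&(abs(P[:,0]-602)<45)]
print("handle",len(s),s.mean(0),cv2.fitLine(s[:,:2].astype(np.float32),2,0,.01,.01).ravel())
print(T.round(2),arm.read_clock())
d=np.array([.477,-.522,-.707])
E
```

```text
0 [ 2.75860429e-01  3.26835850e-01  1.18952609e+00 -4.44089210e-16
  1.62523071e+00  2.75860429e-01]
3.141592653589793 None
yaw 0
holder 0.69 [285.  79.  67. 127.] [564.9 219.9   8.7] [643.  375.2  49.3]
candle 0.77 [291. 151.  53.  50.] [574.9 228.9  26.2] [633.9 289.4  45.7]
circle 1395 [604.1 258.6] 42.9 fit [604.1 258.6  42.5] zmed 47.3
handle 681 [602.20547321 347.00902627  33.46653026] [ 2.5080273e-02 -9.9968547e-01  6.0220544e+02  3.4700903e+02]
[[ 1.0000e+00 -0.0000e+00  0.0000e+00  6.0299e+02]
 [-0.0000e+00 -9.7000e-01 -2.4000e-01  3.2770e+02]
 [ 0.0000e+00  2.4000e-01 -9.7000e-01  4.8496e+02]
 [ 0.0000e+00  0.0000e+00  0.0000e+00  1.0000e+00]] 4.7667
```

View pics/w1.png

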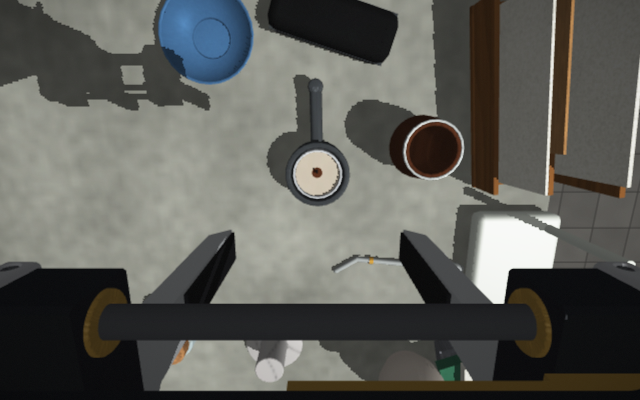

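```bash
python3 - <<'E'
from h import *
arm.move_linear([603.5,259,160],ori(0),max_speed=250)
c,T,P=look("w2",["holder"])
f=circ(P,603.5,259,40,58,55)
print(arm.read_width(),T[:3,3],arm.read_clock())
E
```

```text
holder 0.93 [264.  54. 104. 198.] [564.5 220.5   9.7] [642.6 376.   49. ]
circle 4550 [603.5 258.7] 42.9 fit [603.5 258.9  42.6] zmed 46.7
0.9993209426728796 [604.76171218 327.78760262 316.79761914] 5.7
```

View pics/w2.png

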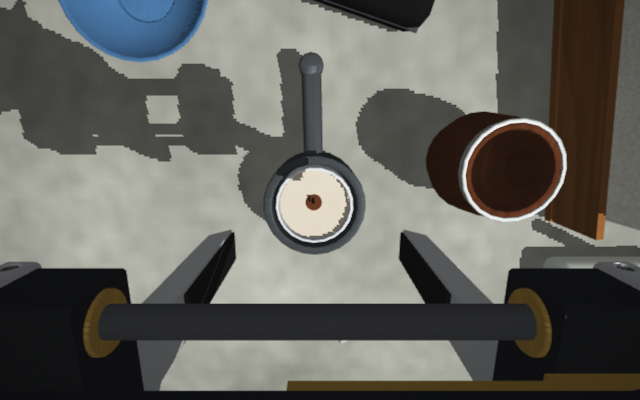

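```bash
python3 - <<'E'
from h import *
arm.move_linear([603.5,258.9,75],max_speed=200)
f0=np.array(arm.read_contact_force())
for z in (68,64,58,50,42):
    arm.move_linear([603.5,258.9,z],max_speed=60)
    f=np.array(arm.read_contact_force())-f0
    if abs(f[2])>4: print("touch",z,f); break
else:
    arm.set_gripper(0.0); print(arm.read_width()*94, np.array(arm.read_contact_force())-f0)
    arm.move_linear([603.5,258.9,150],max_speed=120); arm.wait(.2)
    print(np.array(arm.read_contact_force())-f0,arm.read_width()*94)
    c,T,P=look("w3",["candle"])
    circ(P,603.5,259,140,170,55)
print(arm.read_clock())
E
```

```text
84.53549613344782 [ 0.06413129  0.25809079 -1.14111682]
[ 0.40586477 -0.57807418 -4.22379918] 84.54103694112052
candle 0.92 [249. 196. 134. 111.] [574.2 236.  142.1] [633.4 289.7 152.1]
circle 20608 [603.5 267.5] 54.3 fit [600.8 265.3  48.8] zmed 147.0
9.275
```

View pics/w3.png

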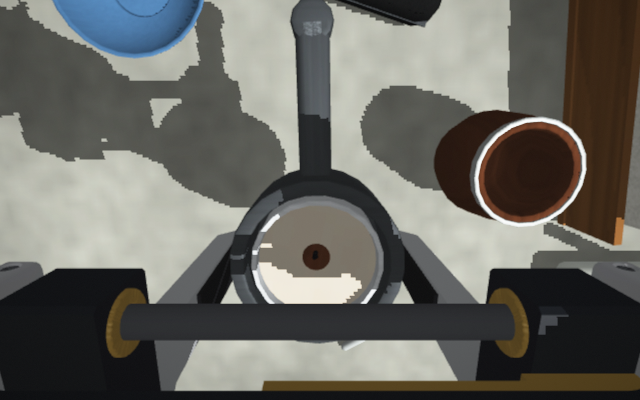

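```bash
python3 - <<'E'
from h import *
p,o=arm.read_ee_pos(),arm.read_orientation()
arm.move_linear([440,-90,200],max_speed=250)
c,T,P=look("w4",["plinth"])
f=circ(P,532,-25,62,78,35)
s=P[(P[:,2]>5)&(P[:,2]<20)&(np.hypot(P[:,0]-532,P[:,1]+25)<60)]
e=cv2.minEnclosingCircle(s[:,:2].astype(np.float32));print("foot",len(s),e,np.median(s[:,2]))
# ring tilt: ring top points around the hand
s=P[(P[:,2]>192)&(P[:,2]<215)&(np.hypot(P[:,0]-440,P[:,1]+90)<60)]
h=P[(P[:,1]>-40)&(P[:,1]<40)&(abs(P[:,0]-440)<12)&(P[:,2]>150)]
i=np.argsort(h[:,1]);print("handle z(y)",np.polyfit(h[:,1],h[:,2],1),"x(y)",np.polyfit(h[:,1],h[:,0],1),len(h))
print(T.round(3),arm.read_clock())
E
```

```text
plinth 0.61 [363.  84.  92.  89.] [490.6 -66.4   4.7] [571.8  15.4  72.1]
circle 2116 [532.7 -25.7] 21.3 fit [532.5 -25.6  20.9] zmed 71.0
foot 4148 ((532.8761596679688, -25.543115615844727), 46.13692092895508) 13.627543172820907
handle z(y) [3.52943708e-03 1.91320668e+02] x(y) [-2.03192424e-02  4.39102133e+02] 5580
[[ 1.00000e+00 -1.00000e-03  1.00000e-03  4.40581e+02]
 [-1.00000e-03 -9.71000e-01 -2.38000e-01 -2.07900e+01]
 [ 1.00000e-03  2.38000e-01 -9.71000e-01  3.55016e+02]
 [ 0.00000e+00  0.00000e+00  0.00000e+00  1.00000e+00]] 11.075
```

View pics/w4.png

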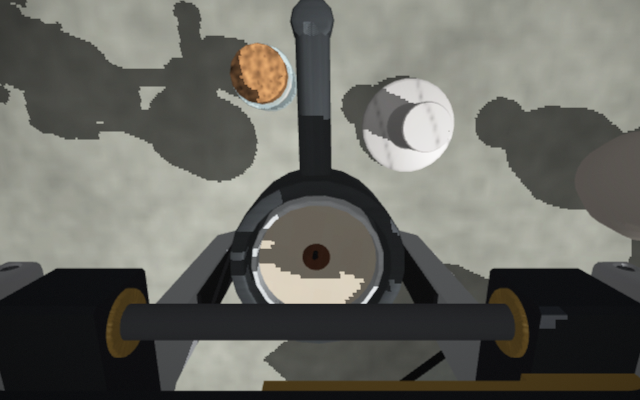

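```bash
python3 - <<'E'
from h import *
x,y=532.5,-25.6
arm.move_linear([x,y,200],max_speed=200)
arm.move_linear([x,y,118],max_speed=150)
arm.wait(.1); f0=np.array(arm.read_contact_force()); print(f0)
for z in (112,106,100,92,84,76,68,62,58,56,55,54,53):
    arm.move_linear([x,y,z],max_speed=60)
    f=np.array(arm.read_contact_force())-f0
    print(z,f.round(2))
    if f[2]>6 or np.hypot(f[0],f[1])>5: print("stop"); break
print(arm.read_clock())
E
```

```text
[-0.1950078   0.30465907 -3.58953681]
112 [ 0.5  -1.04  0.42]
106 [0.48 0.32 0.08]
100 [ 0.32 -0.86  1.33]
92 [ 0.43 -1.09  0.86]
84 [-0.33 -0.23 -0.37]
76 [ 0.57 -0.79  0.92]
68 [ 0.27 -0.8   0.16]
62 [ 0.02 -0.75  0.18]
58 [-0.   -0.37  0.52]
56 [-0.33 -1.79  0.74]
55 [ 0.03 -0.59  1.54]
54 [ 0.74 -0.04  0.92]
53 [-3.76  0.11  9.58]
stop
15.975
```

```bash
cat >> h.py <<'E'
BC=np.array([668.7,-359.]); th=np.deg2rad(42.4-90)
bx=np.array([np.cos(th),np.sin(th),0]); by=np.array([-bx[1],bx[0],0])
def binp(x,z,y=0): return np.array([BC[0],BC[1],0])+x*bx+y*by+np.array([0,0,z])
def bori(s,tilt=45):
    a=np.deg2rad(tilt); d=bx*np.cos(a)-np.array([0,0,1])*np.sin(a); y=s*by
    return Rn.from_matrix(np.stack([np.cross(y,d),y,d],1)).as_rotvec(),d
E
python3 - <<'E'
from h import *
x,y=532.5,-25.6
arm.set_gripper(1.0); arm.wait(.2)
print(np.array(arm.read_contact_force()),arm.read_width())
arm.move_linear([x,y,135],max_speed=120)
c,T,P=look("w5",["candle","holder"])
circ(P,x,y,98,115,45)
h=P[(P[:,1]>30)&(P[:,1]<90)&(abs(P[:,0]-x)<14)&(P[:,2]>25)&(P[:,2]<60)]
print("handle z(y)",np.polyfit(h[:,1]-y,h[:,2],1),np.polyfit(h[:,1]-y,h[:,0],1))
for s in(1,-1):
    o,d=bori(s)
    for k in(-150,-60,0,40):
        print(s,k,arm.ik(binp(-59,174)+(k-6)*d,o))
print(arm.read_clock())
E
```

```text
[ 0.01069656 -0.34941419  0.62920078] 0.9977955680140917
candle 0.66 [263. 180. 112. 115.] [504.8 -55.3  85.9] [563.4   5.9 107.5]
holder 0.64 [260.  41. 119. 190.] [494.2 -25.2  20.1] [572.5  91.8  60.9]
circle 9417 [534.1 -25.9] 33.0 fit [534.1 -25.8  32.7] zmed 101.7
handle z(y) [4.66900162e-03 4.50120618e+01] [-1.92442597e-02  5.33453014e+02]
1 -150 [-0.38047387 -0.12191799  1.96716249 -0.5445973   0.63607991 -0.78802526]
1 -60 [-0.44130945  0.08023225  1.91510034 -0.62149361  0.47925347 -0.72223462]
1 0 [-0.47412036  0.2180236   1.8592691  -0.69369473  0.39642683 -0.65884871]
1 40 [-0.49328133  0.30937543  1.81340481 -0.74824645  0.35132793 -0.61065706]
-1 -150 [-0.38047387 -0.12191799  1.96716249 -0.5445973   0.63607991  2.3535674 ]
-1 -60 [-0.44130945  0.08023225  1.91510034 -0.62149361  0.47925347  2.41935803]
-1 0 [-0.47412036  0.2180236   1.8592691  -0.69369473  0.39642683  2.48274394]
-1 40 [-0.49328133  0.30937543  1.81340481 -0.74824645  0.35132793  2.53093559]
17.55
```

View pics/w5.png

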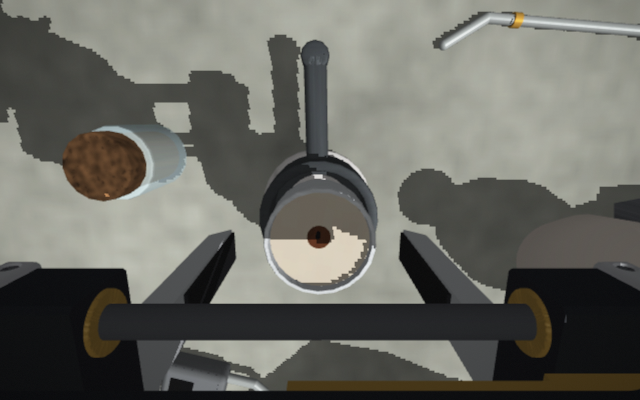

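```bash
python3 - <<'E'
from h import *
arm.move_linear([533.8,-25.8,97],max_speed=100)
arm.set_gripper(0.0); print(arm.read_width()*94)
arm.move_linear([533.8,-25.8,150],max_speed=60)
arm.move_linear([533.8,-60,260],max_speed=150)
o,d=bori(1)
arm.move_ptp(binp(-59,174)-166*d,o)
c,T,P=look("w6",["flap","bin"])
print(arm.read_width()*94,arm.read_clock())
r=arm.pinpoint("wrist","mouth")[:2]
for q in r:
    v,u=(np.array(q["position"])*[400,640]).astype(int); z=c["range_z"][v,u]
    print(q["confidence"],v,u,z,(T@[(u-c["cx"])/c["fx"]*z,(v-c["cy"])/c["fy"]*z,z,1])[:3])
print("pred",binp(-59,174))
B=np.array([BC[0],BC[1],0]); L=np.stack([(P-B)@bx,(P-B)@by,P[:,2]],1)
# front wall (vertical) plane fit & sloping face
w=L[(L[:,2]>20)&(L[:,2]<105)&(abs(L[:,0]+100)<20)&(abs(L[:,1])<98)]
if len(w)>50: print("wall x(y)",np.polyfit(w[:,1],w[:,0],1),"y ext",np.percentile(w[:,1],[1,99]),len(w))
s=L[(L[:,2]>125)&(L[:,2]<220)&(L[:,0]>-110)&(L[:,0]<-20)&(abs(L[:,1])<110)]
if len(s)>50:
    A=np.c_[s[:,2]-174,s[:,1],np.ones(len(s))]; m=abs(s[:,0]+59-(s[:,2]-174)*.7)<12
    print("face x=a dz+b y+c",np.linalg.lstsq(A[m],s[m,0],rcond=None)[0],"y ext",np.percentile(s[:,1],[1,99]),m.sum())
E
```

```text
64.31883278210584
flap 0.56 [240. 134. 156. 103.] [ 561.1 -371.8  130.6] [ 687.8 -251.1  200.5]
bin 0.81 [191.  48. 253. 256.] [ 531.  -394.4    8.3] [ 711.2 -222.4  246.2]
64.43565194984848 21.525
0.58 197 318 164.08766 [ 537.48836291 -214.33755038  264.22365502]
pred [ 628.91615913 -315.4311349   174.        ]
wall x(y) [ 3.10246857e-03 -9.77694618e+01] y ext [-95.98204705  95.99324108] 9995
face x=a dz+b y+c [ 7.07676280e-01  2.18256255e-03 -5.80234405e+01] y ext [-103.86956615  102.62132781] 17910
```

View pics/w6.png

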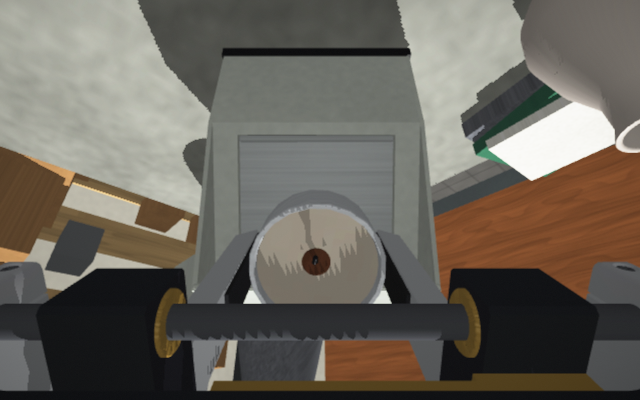

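```bash
python3 - <<'E'
from h import *
o,d=bori(1); M=binp(-58,174,-0.6)
arm.move_linear(M-(60+6)*d,o,max_speed=150)
f0=np.array(arm.read_contact_force())
for k in (-30,-15,0,15,30,45,55):
    arm.move_linear(M+(k-6)*d,o,max_speed=100)
    f=np.array(arm.read_contact_force())-f0; print(k,f.round(1))
    if np.linalg.norm(f)>12: print("stop");break
else:
    arm.set_gripper(0.85); arm.wait(.5); print(arm.read_width())
    arm.move_linear(M-(100+6)*d,o,max_speed=120); arm.wait(.3)
    c,T,P=look("w7",["candle","flap"])
    B=np.array([BC[0],BC[1],0]); L=np.stack([(P-B)@bx,(P-B)@by,P[:,2]],1)
    s=L[(L[:,2]>130)&(L[:,2]<215)&(abs(L[:,1])<60)&(L[:,0]>-110)&(L[:,0]<60)]
    print("dev from closed flap",np.percentile((s[:,0]+58-(s[:,2]-174)*.7)*.82,[2,20,50,80,98]).round(1),len(s))
print(arm.read_clock())
E
```

```text
-30 [0.1 1.5 1.1]
-15 [-2.   2.4  2. ]
0 [-0.8  3.2 -1.9]
15 [-0.3  2.5 -2.4]
30 [-1.3  2.  -1.6]
45 [-0.3  2.5 -2.2]
55 [ 0.4  2.3 -1.1]
0.8516961731228833
dev from closed flap [-3.7 -0.3  0.3  0.9  1.8] 19318
27.4583
```

View pics/w7.png

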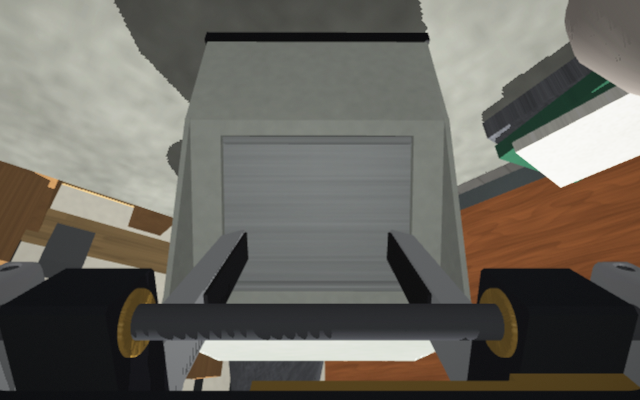

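```bash
python3 - <<'E'
from h import *
o,d=bori(1); M=binp(-58,174,-0.6)
arm.move_linear(M-230*d,o,max_speed=200)
arm.move_j([-1.339,0.207,1.542,0,1.393,-0.15])
for n in ("scene","side"):
    c=arm.camera(n); cv2.imwrite(f"pics/{n}1.png",c["image"])
    for t in ["holder","candle","plinth","gourd","bombilla","padlock","vase","key_dish","match_jar","glasses_case"]:
        for r in arm.cut_out(n,t)[:1]:
            P=cloud(c,r["mask"])
            if len(P)>5: print(n,t,round(r["confidence"],2),"lo",np.percentile(P,2,0).round(),"hi",np.percentile(P,98,0).round())
a=cv2.resize(cv2.imread("pics/side1.png")[100:400,200:520],(400,375));b=cv2.resize(cv2.imread("pics/scene1.png")[140:360,100:480],(400,232))
v=np.zeros((375,800,3),np.uint8);v[:,:400]=a;v[:232,400:]=b;cv2.imwrite("pics/v2.png",v)
print(arm.read_clock())
E
```

```text
scene holder 0.63 lo [491. -65.   4.] hi [575.  90.  65.]
scene plinth 0.6 lo [510. -59.   3.] hi [577.  11.  77.]
scene gourd 0.6 lo [690. 258.   3.] hi [776. 332.  98.]
scene bombilla 0.68 lo [682. 103.   8.] hi [819. 121.  23.]
scene padlock 0.76 lo [ 385. -239.   -0.] hi [ 482. -179.   34.]
scene vase 0.66 lo [ 726. -120.   43.] hi [797. -37. 183.]
scene key_dish 0.95 lo [408. 391.   4.] hi [515. 490.  34.]
scene match_jar 0.68 lo [377.  -8.   2.] hi [422.  40.  89.]
scene glasses_case 0.64 lo [554. 405.  10.] hi [700. 487.  47.]
side holder 0.91 lo [493. -68.  15.] hi [571.  85.  62.]
side plinth 0.82 lo [487. -70.   1.] hi [562. -10.  73.]
side gourd 0.67 lo [701. 255.   3.] hi [773. 332.  94.]
side bombilla 0.69 lo [638. 100.   2.] hi [823. 123.  20.]
side padlock 0.63 lo [ 380. -239.   -0.] hi [ 480. -180.   30.]
side vase 0.93 lo [ 700. -126.   32.] hi [783. -56. 181.]
side key_dish 0.78 lo [413. 380.   3.] hi [515. 489.  32.]
side match_jar 0.78 lo [371. -10.   4.] hi [418.  76.  86.]
side glasses_case 0.9 lo [547. 402.   4.] hi [691. 488.  44.]
31.0333
```

View pics/v2.png

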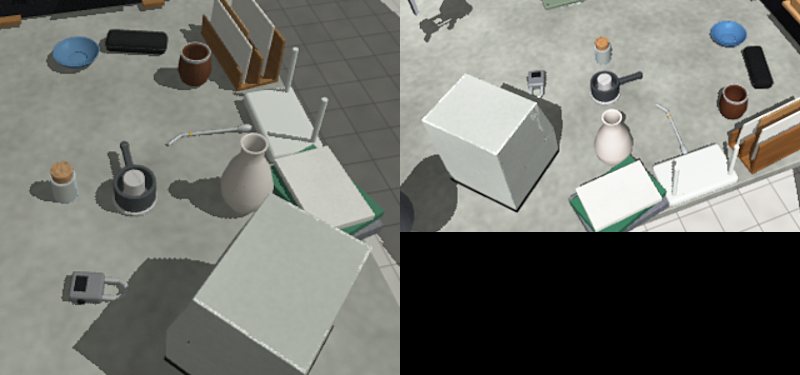

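The holder stands empty round the plinth at about (133, 185) in the side crop. The bystanders are where they were, and no candle shows anywhere on the console.

```bash
python3 -c "
from rig import arm
print(arm.sign_off())"
```

```text
the job is handed in; nothing more can be done
None
```

The candle cup is in the bin, the empty holder is standing round the plinth, and I handed the job in at about 31 s.

I gripped the holder by its ring rather than its handle and lowered it over the plinth until it met the foot, at about 10 N. I then took the raised cup from above, pushed it through the flap at 45 degrees and released it inside.

- **Holder:** after release it sat level. The handle top measured 45 mm above the console, which matches the ring resting on the 12 mm foot.
- **Flap:** shut, with the points on it mostly within about 2 mm of its closed plane. The push showed only about 2 to 4 N.
- **Cup:** no camera showed it after the release. I infer it is in the bin, since I did not see it there directly.
- **Other things:** the gourd, bombilla, padlock, vase, dish, jar and glasses case showed no movement beyond measuring noise and looked unmoved. A few extents differed more because the networks' outlines were imperfect: the jar in the side view, and the gourd and bombilla in the scene view.

The only failed reading was the network's mouth point in the wrist picture, which landed on the held candle. I placed the push from a fit to the bin's faces instead, which agreed with my earlier estimate to about 2 mm.

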